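# Open the tight jar of inserts in its bench holder

### The arm

A 6-joint arm with a two-finger parallel gripper is mounted at the origin on a cart in front of the work surface, level with it; the furniture and walls round the work are solid. World frame = base frame: x ahead of the robot, y to its left, z up, the work surface at z = 0. Lengths are in mm, angles in degrees, forces in N, time in s.
With the tool pointing down it reaches from about 250 to 800 mm from the base axis. Payload 8.5 kg.
Tool frame: the origin (TCP) lies midway between the tips of the shut fingers; the grasp point (between the pads) lies bot.grip_point_offset behind it (bot.grip_point_offset is the distance from the TCP to the grasp point, in mm); z points along the fingers, y is the line along which they close (so a half turn about z gives the same grasp; the last joint's range is limited). The gripper opens to 85 mm and grips with 20 to 120 N. Pads are 22 mm wide; open, the fingers measure 114 mm over their backs; the gripper's body (76 mm by 85 mm) begins 54 mm behind the grasp point. The pads swing forward as they close: fully open they stand 13 mm farther back than shut.
Start: joints at [72.766, 13.648, -0.773, 75.585, 0, 90], TCP at [155.534, 501.386, 231.276] pointing down, gripper open.
Joint ranges: [-152.45, 152.45], [-59.26, 108.67], [-65.41, 83.53], [-104.44, 129.93], [-82.83, 76.93], [-180, 180]. Speed limits (degrees/s): [127.2, 127.2, 159.86, 180, 180, 180].

### API

Orientations are given as a 3x3 rotation matrix whose columns are the frame's x, y, z axes.
In Python, from rig import bot, cams, readout, workorder gives the robot as it stands (bot), with the cameras (cams), the readings (readout) and the job (workorder).
- The arm moves only by the tool inch_along, called after "Emit:" by a JSON object that holds its "api" and its "payload", one argument or row to a line. Schema: {"type":"object","properties":{"segments":{"type":"string"},"finger_gap":{"type":"number"},"only":{"type":"string"},"quiet":{"type":"boolean"},"lines":{"type":"string"}},"required":["segments"],"additionalProperties":false}. segments is a string of 1 to 10 rows, parted by a bar, with the numbers parted by commas; each row has 4 numbers: dx, dy, dz in shares of the most that a row can go, 1 being 50 mm, then a turn about the tool's z in a scale on which 1.0 is 120 degrees; each row shifts and turns the commanded pose from where the row before left it, along the tool's axes as they then stand; what a row does not reach is not made up. A row lasts 1/10 s, in which the tool goes at most 50 mm and 8.59 degrees, less where a joint would pass 70% of its speed; a pose out of reach is approached as far as the arm can. finger_gap is the finger opening in mm, set as the call begins (left out keeps the last). The fingers move at their own pace and stop on an object; the grip force is fixed at half the most. Time passes only in rows, so rows that do not move let the fingers close. The tool returns the time, the measured TCP pose, the force, the opening and the grip force at its end. only (a regular expression) keeps the lines of the reply that match it, lines (a string "A,B") keeps lines A to B, and quiet returns only ok. A shift or turn number past 1, either way, is cut back to 1. Input that does not fit is refused with a message, and nothing moves.
- readout.get_obs(): the state, without advancing time (a new reading comes with each control period).
- cams.snapshot(name): name is "scene" or "top"; returns a dict with "frame" (384x512x3 uint8, red, green, blue), "fx", "fy", "cx", "cy" (pixels), "distortion" ([k1, k2, p1, p2, k3] as OpenCV has them; the pictures are not rectified), "R" (3x3) and "t" (3): a world point X has camera coordinates R X + t. Camera axes: x right, y down, z forward; pixel columns grow to the right and rows downward; lengths in mm; the calibration is good to about 2 mm. A picture is of the moment at which its call begins. There is no depth.
- workorder.sign_off(): hands the job in; it is judged then, once.
The state is a dict: "time_s": time; "joint_positions": joint angles; "joint_vel": joint speeds; "tau": joint torques, N m; "position": TCP position; "tool_rot": TCP orientation; "ft_force": force on the tool from outside, world axes, zero at the start; "torque": the same for the moment, N m; "finger_gap": finger opening in mm; "finger_force": force on a finger pad.
Only numpy, scipy, OpenCV 4.12 (cv2) and the standard library are available. Lean on these libraries where they do the work, as an engineer would, in place of code of your own. Each camera call takes 0.05 s, during which the arm holds its last target. There are 200 camera calls.

### The job

Set the square jar down into the square recess of the holder screwed to the bench, right to the bottom, so that it cannot turn. Then unscrew its tight lid anticlockwise until the threads let go, stop there without forcing it on against its stop, and lift it straight up. Finish still holding the lid level in the gripper, about a finger's breadth above the jar's mouth so that whatever clings inside falls back in; the jar stays in the holder, and the other things on the bench stay where they are.

Things in the scene. Friction and masses are not known exactly. Their poses are not given: they have to be found in the camera images.
- jar: White plastic jar standing upright, 0.26 kg: body 56 mm square (rounded corners), 58 mm high, then a round neck whose rim is 78 mm above the underside; 84 mm high with the lid on. Origin: centre of the underside; z up, x and y square to the sides, a small moulded rib on the +x side. Any of its four quarter turns fits the holder.
- jar_mouth (a point): Centre of the neck's rim, 78 mm above the jar's underside. The neck has three short threads; three lugs in the lid's skirt sit under them. A sprung seal in the lid presses on the rim with 16 N (about 0.35 N m to start turning), so a jar merely standing on the bench turns along with its lid.
- lid: Black ribbed screw lid of the jar, 54 mm across, 24 mm high, 45 g. Origin: centre of its skirt's lower edge, 60 mm above the jar's underside (2 mm above the square body) while tight; z up, x along the moulded bar on its top; while tight its axes are parallel to the jar's.
- lid_mark (a point): Outer end of the moulded bar on the lid's top, 25 mm from the axis along the lid's x, 24 mm above its lower edge. From tight, the lid turns anticlockwise seen from above (about +z): after 65 degrees the lugs are free, a stop (not to be forced) ends the turn at 96; at about 80 it lifts off straight up. It may rise 3 mm on the way but need not. Turned less, it lifts the jar.
- holder_seat (a point): Centre of the recess floor of the holder, 8 mm above the bench; axes square to the recess, z up. Holder: grey block fixed to the bench, 98 mm square, 33 mm high; recess 59 mm square (1.5 mm play on each side of the jar), 25 mm deep, mouth bevelled 3 mm. Seated, the jar's underside lies at this point and 33 mm of its square body stand above the block.
- laptop_top (a point): Middle of the upper edge of an open laptop's screen (fixed, a bystander), 265 mm above the bench. The screen is 384 mm wide along y and leans back (foot 56 mm nearer the robot); its keyboard half reaches 262 mm from the foot towards the robot, 17 mm high. It stands between the start pose and the work: take the hand over it or round it, not through.
- tape: Bystander: roll of beige masking tape lying flat, 94 mm across, 25 mm high. Origin: centre of the underside.
- paste_jar: Bystander: small round jar, 55 mm across, 54 mm high (not the jar to open). Origin: centre of the underside.
- ivory_body: Bystander: ivory hollow round plastic body standing upright, 76 x 68 mm, 104 mm high. Origin: centre of the underside.
- black_body_a: Bystander: black hollow round plastic body standing upright, 76 x 69 mm, 108 mm high. Origin: centre of the underside.
- black_body_b: Bystander: black hollow round plastic body standing upright, 77 x 70 mm, 104 mm high. Origin: centre of the underside.
- sanding_block: Bystander: wooden sanding block, 38 x 68 mm, 25 mm high. Origin: centre of the underside.

How it is judged:
By the outcome, as a careful person would: the job done as asked, in the order asked, and still so for the second after the job is handed in, while the arm keeps its last pose, push and grip.
It also fails if it takes over 51 s, if anything falls off the work surface, if the arm or the gripper's body presses on something with over 40 N, if the wrist force passes 120 N, or if a joint passes its speed limit or range.

## Working session

There is one attempt and no reset: what is moved stays moved. The work goes in short steps, Python scripts to look and compute and a tool call to move; the robot and the scene stay as the last step left them, time stands still between calls to the robot, and variables do not carry over. Pictures are saved under pics/ and viewed, at most 10 in all, crops included, and the job is handed in when it is done.

```bash
ls; mkdir -p pics; python3 - <<'E'
from rig import bot, cams, readout, workorder
import cv2,pickle
o=readout.get_obs()
print(o['position'],o['tool_rot'],bot.grip_point_offset)
for n in("scene","top"):
    s=cams.snapshot(n); pickle.dump(s,open(f'pics/{n}0.pkl','wb'))
    cv2.imwrite(f'pics/{n}0.png',s['frame'][:,:,::-1])
    print(n,s['fx'],s['cx'],s['cy'],s['distortion'],s['R'],s['t'])
E
```

```text
pics
rig.py
[155.41278253 501.03024084 230.68082568] [[-9.55118008e-01  2.96225246e-01 -4.41601392e-04]
 [ 2.96225575e-01  9.55117025e-01 -1.37022965e-03]
 [ 1.58843908e-05 -1.43954464e-03 -9.99998964e-01]] 18.700000000000003
scene 442.45824599182566 255.8308205934785 188.96010873088218 [-0.02476954  0.          0.          0.          0.        ] [[ 0.51296729 -0.85829641  0.01385051]
 [-0.65331525 -0.40082333 -0.64227708]
 [ 0.55681572  0.32041839 -0.76634738]] [-489.22044788  353.66247291 1144.1005949 ]
top 435.08401322990227 257.18411991935943 195.43957074925456 [-0.14608164  0.          0.          0.          0.        ] [[-0.02773934 -0.99948336 -0.01623379]
 [-0.99454571  0.02922851 -0.10012255]
 [ 0.10054532  0.01336791 -0.99484267]] [-240.60931404  530.20644891 1422.70479747]
```

View pics/scene0.png

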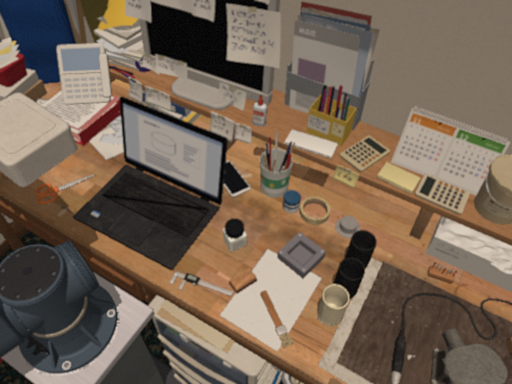

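View pics/top0.png

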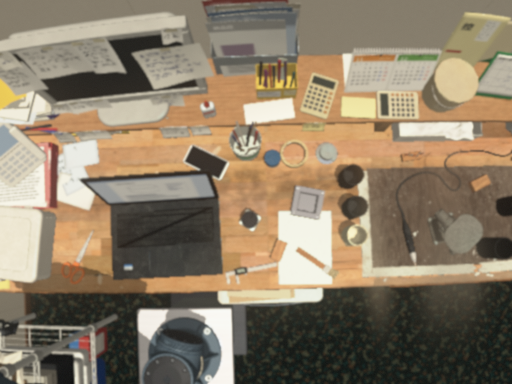

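The scene view shows the jar at (235,234), the holder at (301,255) and the laptop at (150,180). In the top view the jar is at (249,219) and the holder at (307,202).

```bash
cat > h.py <<'E'
import numpy as np,cv2,pickle
def K(s): return np.array([[s['fx'],0,s['cx']],[0,s['fy'],s['cy']],[0,0,1.]])
def cast(s,px,z):
    u=cv2.undistortPoints(np.array(px,float).reshape(-1,1,2),K(s),np.array(s['distortion'])).reshape(-1,2)
    R=np.array(s['R']);t=np.array(s['t']);c=-R.T@t
    d=np.c_[u,np.ones(len(u))]@R
    return c+d*((z-c[2])/d[:,2])[:,None]
def tri(s1,p1,s2,p2):
    A=[];b=[]
    for s,p in((s1,p1),(s2,p2)):
        P=cast(s,[p],0)[0];R=np.array(s['R']);c=-R.T@np.array(s['t']);d=(P-c)/np.linalg.norm(P-c)
        M=np.eye(3)-np.outer(d,d);A.append(M);b.append(M@c)
    return np.linalg.lstsq(np.vstack(A),np.hstack(b),rcond=None)[0]
def proj(s,X):
    return cv2.projectPoints(np.array(X,float).reshape(-1,3),cv2.Rodrigues(np.array(s['R']))[0],np.array(s['t'],float),K(s),np.array(s['distortion']))[0].reshape(-1,2)
def crop(s,x0,y0,w,h,k): return cv2.resize(s['frame'][y0:y0+h,x0:x0+w,::-1],None,fx=k,fy=k,interpolation=cv2.INTER_CUBIC)
def load(n): return pickle.load(open(f'pics/{n}.pkl','rb'))
E
python3 - <<'E'
from h import *
a=load('scene0');b=load('top0')
im=np.vstack([crop(a,215,212,130,72,6),crop(b,230,180,130,28+0+44,6)])
im=cv2.resize(im,None,fx=.76,fy=.69) if 0 else im
cv2.imwrite('pics/c1.png',crop(a,210,210,130,80,6)); cv2.imwrite('pics/c2.png',crop(b,230,175,130,70,6))
print('jar',tri(a,(235,226),b,(249,217)))
print('hold',cast(b,[(307,202)],33),cast(a,[(301,252)],33))
print('laptop top corners',cast(b,[(84,178),(212,173)],265), tri(a,(122,99),b,(84,178)),tri(a,(226,135),b,(216,173)))
print('kb',cast(b,[(112,278),(221,272)],17))
print('ivory',cast(b,[(356,235)],104),'black',cast(b,[(354,207),(350,176)],106))
print('pencup',cast(b,[(245,140)],100))
E
```

```text
jar [ 450.39421452 -228.92630823   70.00340356]
hold [[ 495.67412757 -419.63401125   33.        ]] [[ 494.29773179 -423.80856427   33.        ]]
laptop top corners [[ 563.76485218  236.98505592  265.        ]
 [ 565.57592564 -134.32982105  265.        ]] [564.81134886 244.83670874 250.3827853 ] [ 557.0857189  -145.26033137  298.91010048]
kb [[ 258.4059397   241.96001332   17.        ]
 [ 272.91204068 -128.79947538   17.        ]]
ivory [[ 381.57187004 -562.55692567  104.        ]] black [[ 469.46410031 -559.86348322  106.        ]
 [ 568.06603611 -552.05784337  106.        ]]
pencup [[ 695.05670533 -222.60131329  100.        ]]
```

View pics/c1.png

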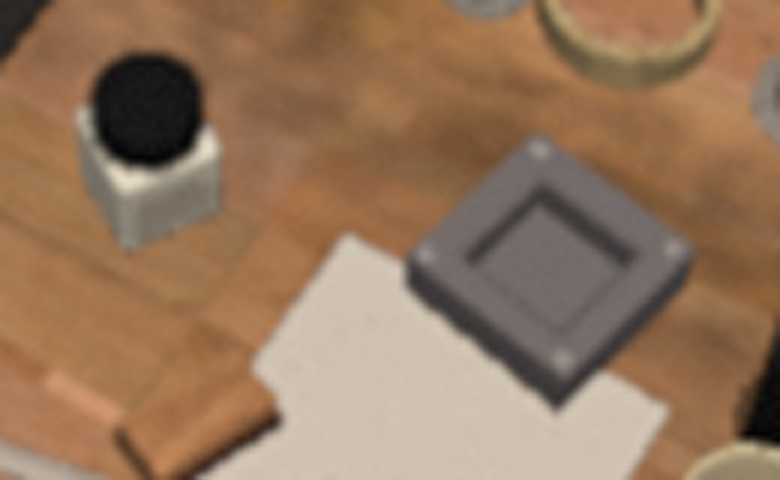

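View pics/c2.png

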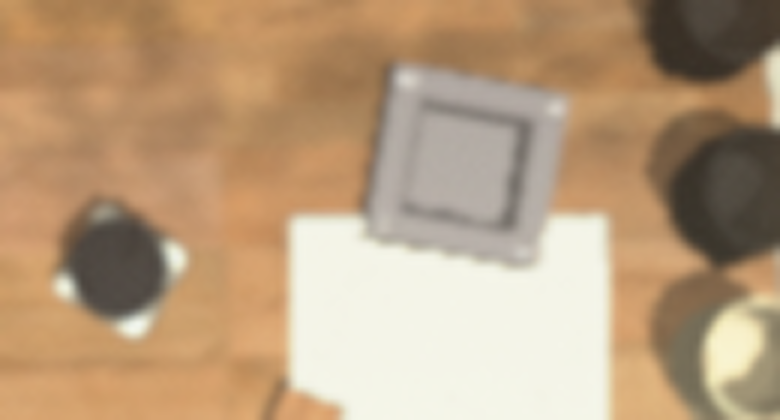

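The crops show the jar and lid clearly. The jar's body corners are at scene crop (80,110), (218,150) and (125,185), and the holder's top corners are at scene crop (408,262), (540,138), (692,252) and (560,375). In the top crop, the jar corners are at (55,285), (185,255), (135,335) and (105,205).

```bash
python3 - <<'E'
from h import *
a=load('scene0');b=load('top0')
f=lambda L,x,y:(np.array(L)+.5)/6-.5+np.array([x,y])
def rep(n,P):
    c=P[:,:2].mean(0);e=np.diff(np.vstack([P,P[:1]])[:,:2],axis=0)
    print(n,c.round(1),np.linalg.norm(e,axis=1).round(1),np.degrees(np.arctan2(e[:,1],e[:,0])).round(1))
rep('hold a',cast(a,f([(408,262),(540,138),(692,252),(560,375)],210,210),33))
rep('hold a screws',cast(a,f([(428,255),(540,148),(675,248),(562,358)],210,210),33))
rep('hold b',cast(b,f([(390,65),(565,100),(535,265),(368,235)],230,175),33))
rep('jar b',cast(b,f([(55,285),(105,205),(185,255),(135,335)],230,175),58))
rep('jar a tri',cast(a,f([(80,110),(218,150),(125,185)],210,210),58))
# colour masks
def mask(s,roi,fn):
    x,y,w,h=roi;g=s['frame'][y:y+h,x:x+w].astype(int);m=fn(g).astype(np.uint8)
    c=max(cv2.findContours(m,cv2.RETR_EXTERNAL,cv2.CHAIN_APPROX_NONE)[0],key=cv2.contourArea)
    return c.reshape(-1,2)+[x,y]
dark=lambda g:g.max(2)<75
for n,s,r in(('a',a,(222,215,26,26)),('b',b,(238,206,22,26))):
    c=mask(s,r,dark); (e,ax,an)=cv2.fitEllipse(c.astype(np.float32)); print('lid',n,e,ax,cast(s,[e],84),cast(s,[e],72))
gray=lambda g:(g.max(2)-g.min(2)<28)&(g.max(2)>60)&(g.max(2)<200)
c=mask(b,(285,180,45,42),gray);P=cast(b,c,33)[:,:2].astype(np.float32);print('hold b rect',cv2.minAreaRect(P))
white=lambda g:(g.max(2)-g.min(2)<45)&(g.min(2)>140)
x,y,w,h=236,200,28,36
g=b['frame'][y:y+h,x:x+w].astype(int);m=white(g)|((g.max(2)<75))
c=mask(b,(x,y,w,h),lambda g:white(g)|(g.max(2)<75));print('jar b rect',cv2.minAreaRect(cast(b,c,58)[:,:2].astype(np.float32)))
# lid in both: triangulate
E
```

```text
hold a [ 494.5 -424.5] [97.9 94.1 94.6 90.5] [ -12.4 -102.6  165.5   79.5]
hold a screws [ 496.8 -424. ] [83.9 83.1 83.2 81.2] [ -12.  -102.1  166.7   78.3]
hold b [ 494.8 -419.7] [98.6 92.8 93.2 94.8] [-103.   167.3   78.1   -9.4]
jar b [ 442.1 -229.3] [50.9 51.  50.8 50.9] [ -33.5 -123.7  146.4   56.5]
jar a tri [ 430.8 -235.8] [70.4 48.  48.6] [-77.8 145.8  59.4]
lid a (234.1727294921875, 227.85568237304688) (17.786727905273438, 18.443761825561523) [[ 436.23239928 -236.7955441    84.        ]] [[ 443.14319611 -232.02764133   72.        ]]Traceback (most recent call last):
  File "<stdin>", line 19, in <module>
cv2.error: OpenCV(4.12.0) /io/opencv/modules/imgproc/src/shapedescr.cpp:361: error: (-201:Incorrect size of input array) There should be at least 5 points to fit the ellipse in function 'fitEllipseNoDirect'
```

Units first: shifts go in shares of 50 mm and turns go in shares of 120 degrees. So -30 mm is -0.6, -27.5 mm is -0.55.

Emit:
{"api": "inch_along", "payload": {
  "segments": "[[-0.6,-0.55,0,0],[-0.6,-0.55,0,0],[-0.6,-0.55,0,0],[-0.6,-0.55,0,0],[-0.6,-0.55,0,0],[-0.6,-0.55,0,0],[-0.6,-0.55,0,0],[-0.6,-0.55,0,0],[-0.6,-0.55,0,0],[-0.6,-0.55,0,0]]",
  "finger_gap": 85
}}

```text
refused: segments: the value is not of type 'string' (schema: type "string"). Nothing was moved.
```

The error is about the shape of the input: rows parted by a bar, with the numbers parted by commas. Fixing that and sending the same move.

Emit:
{"api": "inch_along", "payload": {
  "segments": "-0.6,-0.55,0,0 | -0.6,-0.55,0,0 | -0.6,-0.55,0,0 | -0.6,-0.55,0,0 | -0.6,-0.55,0,0 | -0.6,-0.55,0,0 | -0.6,-0.55,0,0 | -0.6,-0.55,0,0 | -0.6,-0.55,0,0 | -0.6,-0.55,0,0",
  "finger_gap": 85
}}

```text
time_s: 1.1
position: [361.0, 148.3, 231.3]
tool_rot: [[-0.955, 0.296, 0.0], [0.296, 0.955, -0.0], [-0.0, -0.0, -1.0]]
ft_force: [0.8, 0.1, 0.6]
finger_gap: 85.1
finger_force: 0.0
```

```bash
python3 -c "
from rig import bot, cams, readout, workorder;o=readout.get_obs();print(o['joint_positions'],o['position'])"
```

```text
[ 2.23314197e+01  3.70771606e-01 -1.64332705e+01  7.31939674e+01
 -1.65941072e-03  3.95572702e+01] [360.96574401 148.2645275  231.27933696]
```

Converted, -34 mm is -0.68, -33 mm is -0.66.

Emit:
{"api": "inch_along", "payload": {
  "segments": "-0.38,-0.68,0,0 | -0.38,-0.68,0,0 | -0.38,-0.68,0,0 | -0.38,-0.68,0,0 | -0.38,-0.68,0,0 | -0.38,-0.68,0,0 | -0.38,-0.68,0,0 | -0.38,-0.68,0,0 | -0.38,-0.66,0,0 | -0.38,-0.66,0,0"
}}

```text
time_s: 2.1
position: [441.8, -230.9, 231.1]
tool_rot: [[-0.955, 0.297, -0.0], [0.297, 0.955, 0.0], [0.0, 0.0, -1.0]]
ft_force: [0.5, 0.2, 0.5]
finger_gap: 85.2
finger_force: 0.0
```

Emit:
{"api": "inch_along", "payload": {
  "segments": "0,0,0,0.0692 | 0,0,0,0.0683 | 0,0,0,0"
}}

```text
time_s: 2.4
position: [441.6, -229.5, 230.8]
tool_rot: [[-0.83, 0.558, -0.001], [0.558, 0.83, 0.0], [0.001, -0.0, -1.0]]
ft_force: [0.2, 0.8, -0.3]
finger_gap: 84.9
finger_force: 0.0
```

```bash
python3 - <<'E'
from rig import bot, cams, readout, workorder
from h import *
o=readout.get_obs();print(o['joint_positions'].round(1) if hasattr(o['joint_positions'],'round') else o['joint_positions'],o['position'],o['tool_rot'])
a=load('scene0');b=load('top0')
# jar outline check: predicted body-top corners & lid centre
def sq(c,ang,h,z):
    r=np.radians(ang);M=np.array([[np.cos(r),-np.sin(r)],[np.sin(r),np.cos(r)]])
    return np.c_[np.array([[-h,-h],[h,-h],[h,h],[-h,h]])@M.T+c,[z]*4]
for n,s,(x,y) in(('a',a,(210,210)),('b',b,(230,175))):
    for c,ang,h,z in(((442.5,-230.5),-33.7,26,58),((495.5,-422),-12.3,49,33)):
        print(n,((proj(s,sq(c,ang,h,z))-[x,y]+.5)*6-.5).round().astype(int).tolist())
    print('lid top',((proj(s,[442.5,-230.5,84])-[x,y]+.5)*6-.5).round())
E
```

```text
[-27.5  11.   -4.3  74.8  -0.    6.4] [ 441.62606521 -229.53601585  230.83187979] [[-8.29960880e-01  5.57820693e-01 -1.00615888e-03]
 [ 5.57820508e-01  8.29961474e-01  4.81888447e-04]
 [ 1.10388045e-03 -1.61307497e-04 -9.99999378e-01]]
a [[116, 187], [217, 148], [172, 67], [74, 104]]
a [[561, 380], [691, 248], [533, 130], [401, 254]]
lid top [[143.  95.]]
b [[137, 336], [189, 254], [107, 203], [56, 284]]
b [[541, 268], [571, 94], [397, 62], [365, 236]]
lid top [[120. 267.]]
```

Converted, 35 mm is 0.7, 30 mm is 0.6.

Emit:
{"api": "inch_along", "payload": {
  "segments": "0,0,0.7,0 | 0,0,0.7,0 | 0,0,0.7,0 | 0,0,0.7,0 | 0,0,0.6,0 | 0,0,0.4,0 | 0,0,0.2,0 | 0,0,0.08,0 | 0,0,0,0"
}}

```text
time_s: 3.3
position: [442.1, -229.3, 27.6]
tool_rot: [[-0.833, 0.554, 0.0], [0.554, 0.833, -0.0], [-0.0, -0.0, -1.0]]
ft_force: [0.6, 0.1, 0.2]
finger_gap: 85.0
finger_force: 0.0
```

Emit:
{"api": "inch_along", "payload": {
  "segments": "0,0,0,0 | 0,0,0,0 | 0,0,0,0 | 0,0,0,0 | 0,0,0,0 | 0,0,0,0 | 0,0,0,0 | 0,0,0,0",
  "finger_gap": 40
}}

```text
time_s: 4.1
position: [442.4, -229.9, 28.7]
tool_rot: [[-0.832, 0.555, 0.002], [0.555, 0.832, -0.002], [-0.002, -0.001, -1.0]]
ft_force: [-2.5, -0.1, 7.8]
finger_gap: 54.9
finger_force: 63.4
```

Converted, -30 mm is -0.6, -25 mm is -0.5.

Emit:
{"api": "inch_along", "payload": {
  "segments": "0,0,-0.3,0 | 0,0,-0.6,0 | 0,0,-0.5,0 | -0.5,-0.44,0,0 | -0.5,-0.44,0,0 | -0.5,-0.44,0,0 | -0.5,-0.44,0,0 | -0.5,-0.44,0,0 | -0.5,-0.44,0,0 | 0,0,0,0"
}}

```text
time_s: 5.1
position: [494.1, -426.2, 97.0]
tool_rot: [[-0.83, 0.557, 0.001], [0.557, 0.83, -0.002], [-0.002, -0.001, -1.0]]
ft_force: [0.7, -0.4, -3.7]
finger_gap: 54.9
finger_force: 65.0
```

Emit:
{"api": "inch_along", "payload": {
  "segments": "0,0,0,-0.06 | 0,0,0,-0.0592 | 0,0,0,-0.0592 | 0,0,0,0 | 0,0,0,0"
}}

```text
time_s: 5.6
position: [493.2, -422.0, 97.4]
tool_rot: [[-0.976, 0.217, -0.0], [0.217, 0.976, 0.0], [0.0, 0.0, -1.0]]
ft_force: [-0.1, 0.3, -2.3]
finger_gap: 55.1
finger_force: 65.0
```

```bash
python3 - <<'E'
from rig import bot, cams, readout, workorder
from h import *
o=readout.get_obs();print(o['position'],o['tool_rot'],o['finger_gap'])
for n in("scene","top"):
    s=cams.snapshot(n); pickle.dump(s,open(f'pics/{n}1.pkl','wb'))
A=crop(load('scene1'),255,205,90,80,6);B=crop(load('top1'),280,180,55,50,6)
cv2.imwrite('pics/c3.png',np.hstack([cv2.resize(A,(450,400)),cv2.resize(B,(330,300)) if 0 else cv2.copyMakeBorder(cv2.resize(B,(330,300)),0,100,0,0,cv2.BORDER_CONSTANT)]))
E
```

```text
[ 493.18731251 -421.9576419    97.41191802] [[-9.76199490e-01  2.16874414e-01 -2.08449561e-04]
 [ 2.16874376e-01  9.76199503e-01  1.90506505e-04]
 [ 2.44804344e-04  1.40764984e-04 -9.99999960e-01]] 55.11955054345967
```

View pics/c3.png

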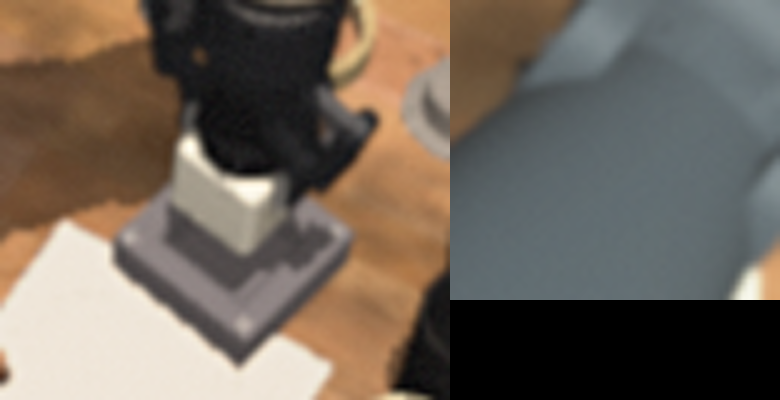

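The scene crop shows the jar held upright above the holder, with its front bottom corner at about crop (243,255). The top view is blocked by the arm.

```bash
python3 - <<'E'
from h import *
s=load('scene1');x,y,k=282,222,14
im=crop(s,x,y,52,42,k)
def sq(c,ang,h,z,r=0):
    t=np.radians(ang);M=np.array([[np.cos(t),-np.sin(t)],[np.sin(t),np.cos(t)]])
    return np.c_[np.array([[-h,-h],[h,-h],[h,h],[-h,h]])@M.T+c,[z]*4]
def dot(X,col):
    P=((proj(s,X)-[x,y]+.5)*k-.5); print(P.round().tolist())
    for p in P.astype(int): cv2.circle(im,tuple(map(int,p)),3,col,-1)
dot(sq((493.2,-422),-12.5,28,68.7),(0,0,255));dot(sq((493.2,-422),-12.5,28,126.7),(0,0,255))
dot(sq((495.5,-422),-12.3,49,33),(0,255,0))
cv2.imwrite('pics/c4.png',im)
E
```

```text
[[298.0, 503.0], [477.0, 327.0], [260.0, 166.0], [80.0, 334.0]]
[[327.0, 341.0], [512.0, 163.0], [287.0, -2.0], [101.0, 169.0]]
[[301.0, 720.0], [606.0, 411.0], [236.0, 137.0], [-73.0, 425.0]]
```

View pics/c4.png

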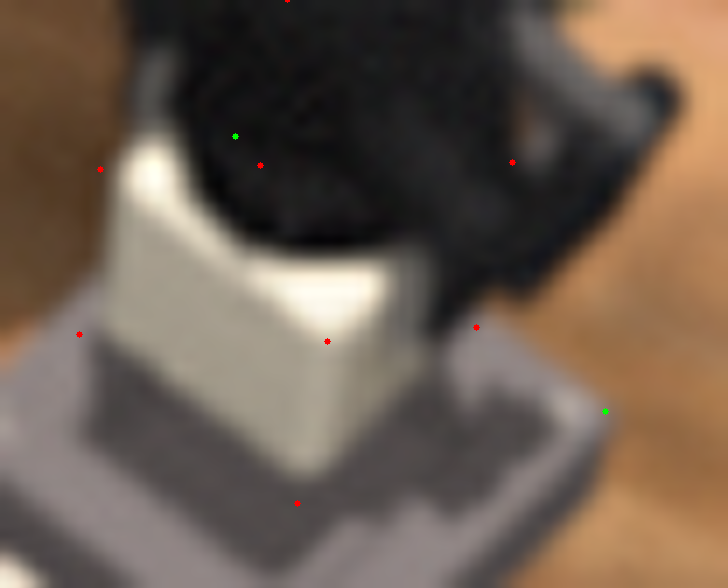

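The jar hangs upright with its face edges parallel to the prediction. The front corners are at (325,340) and (303,475), so the jar sits within about 2 mm of the TCP. I'll measure the holder again more precisely.

```bash
python3 - <<'E'
from h import *
a=load('scene0');b=load('top0')
f=lambda L,x,y:(np.array(L)+.5)/6-.5+np.array([x,y])
print('recess a',cast(a,f([(543,185),(468,262),(635,258),(560,328)],210,210),33).mean(0))
print('recess b',cast(b,f([(412,97),(532,115),(510,232),(398,215)],230,175),33).mean(0))
for n,s,(x,y,w,h) in(('a',a,(275,228,54,54)),('b',b,(285,180,45,45))):
    g=s['frame'][y:y+h,x:x+w].astype(int)
    hsv=cv2.cvtColor(s['frame'][y:y+h,x:x+w],cv2.COLOR_RGB2HSV)
    print(n,'centre colour',g[h//2,w//2],'bench',g[2,w//4], 'rim',[g[j,w//2].tolist() for j in (5,8,11)])
    for thr in (20,28,36):
        m=((g[:,:,0]-g[:,:,2]<thr)&(g.max(2)>(75 if n=='a' else 90))&(g.max(2)<195)).astype(np.uint8)
        m=cv2.morphologyEx(m,cv2.MORPH_OPEN,np.ones((3,3)))
        c=max(cv2.findContours(m,cv2.RETR_EXTERNAL,cv2.CHAIN_APPROX_NONE)[0],key=cv2.contourArea).reshape(-1,2)+[x,y]
        print(thr,cv2.minAreaRect(cast(s,c,33)[:,:2].astype(np.float32)))
E
```

```text
recess a [ 493.53063577 -425.78374644   33.        ]
recess b [ 495.62811643 -418.84217229   33.        ]
a centre colour [116 107 105] bench [126  89  57] rim [[139, 106, 83], [115, 107, 107], [114, 105, 104]]
20 ((494.17388916015625, -425.6582946777344), (99.04942321777344, 98.55216979980469), 77.30895233154297)
28 ((493.96490478515625, -425.68084716796875), (99.52239227294922, 100.43147277832031), 77.74404907226562)
36 ((494.87542724609375, -425.51837158203125), (101.48493957519531, 100.67405700683594), 78.6771469116211)
b centre colour [181 173 166] bench [175 132  89] rim [[157, 120, 82], [170, 159, 152], [174, 164, 159]]
20 ((494.6325378417969, -419.101318359375), (93.03916931152344, 95.00798797607422), 78.1444320678711)
28 ((495.43780517578125, -419.03533935546875), (96.30982971191406, 96.32278442382812), 77.33050537109375)
36 ((496.1482849121094, -419.1773376464844), (98.80782318115234, 97.50254821777344), 77.64936065673828)
```

Converted, 12 mm is 0.24, -2.3 mm is -0.046.

Emit:
{"api": "inch_along", "payload": {
  "segments": "-0.02,-0.046,0.2,0 | 0,0,0.24,0 | 0,0,0.14,0 | 0,0,0,0 | 0,0,0,0"
}}

```text
time_s: 6.2
position: [493.6, -424.7, 67.9]
tool_rot: [[-0.977, 0.214, -0.001], [0.214, 0.977, 0.0], [0.001, 0.0, -1.0]]
ft_force: [0.2, -0.7, -3.1]
finger_gap: 54.7
finger_force: 65.0
```

```bash
python3 - <<'E'
from rig import bot, cams, readout, workorder
from h import *
o=readout.get_obs();p=o['position'];print(p,o['ft_force'],o['tool_rot'][0])
s=cams.snapshot("scene");pickle.dump(s,open('pics/scene2.pkl','wb'))
x,y,k=274,226,13
im=crop(s,x,y,60,46,k)
def sq(c,ang,h,z):
    t=np.radians(ang);M=np.array([[np.cos(t),-np.sin(t)],[np.sin(t),np.cos(t)]])
    return np.c_[np.array([[-h,-h],[h,-h],[h,h],[-h,h]])@M.T+c,[z]*4]
def dot(X,col):
    P=((proj(s,X)-[x,y]+.5)*k-.5); print(P.round().tolist())
    for q in P.astype(int): cv2.circle(im,tuple(map(int,q)),2,col,-1)
zb=p[2]-28.7
dot(sq(p[:2],-12.4,28,zb),(0,0,255));dot(sq(p[:2],-12.4,28,zb+58),(0,0,255))
dot(sq((494.4,-425.6),-12.4,49,33),(0,255,0));dot(sq((494.4,-425.6),-12.4,32.5,33),(255,0,0))
cv2.imwrite('pics/c5.png',im)
E
```

```text
[ 493.63766506 -424.66750453   67.88288988] [ 0.19566257 -0.71944473 -3.0594837 ] [-9.76866966e-01  2.13846830e-01 -6.80985917e-04]
[[379.0, 491.0], [542.0, 329.0], [345.0, 180.0], [181.0, 336.0]]
[[406.0, 347.0], [575.0, 182.0], [369.0, 31.0], [200.0, 189.0]]
[[396.0, 629.0], [679.0, 341.0], [335.0, 85.0], [49.0, 353.0]]
[[385.0, 532.0], [573.0, 343.0], [345.0, 171.0], [155.0, 351.0]]
```

View pics/c5.png

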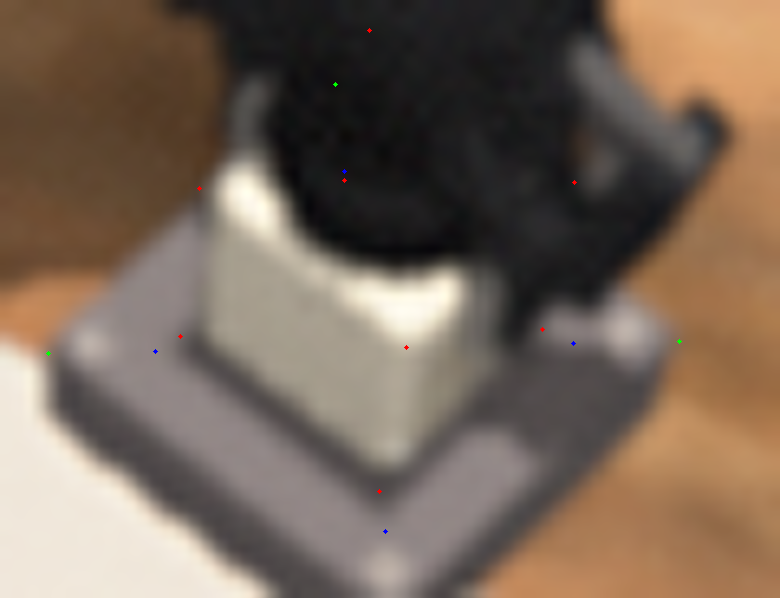

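The crop shows the jar hanging just above the recess. Its front bottom corner is at (388,465) and the recess front corner is near (380,505). The screws at (90,348), (630,330) and (388,570) put the holder centre within 1 mm of the jar centre, so I'm lowering it gently.

Converted, 4 mm is 0.08, 3 mm is 0.06.

Emit:
{"api": "inch_along", "payload": {
  "segments": "0,0,0.08,0 | 0,0,0.06,0 | 0,0,0.06,0 | 0,0,0,0"
}}

```text
time_s: 6.65
position: [493.6, -424.6, 57.8]
tool_rot: [[-0.977, 0.214, -0.001], [0.214, 0.977, 0.0], [0.001, 0.0, -1.0]]
ft_force: [0.4, 0.6, -3.4]
finger_gap: 55.2
finger_force: 65.1
```

Emit:
{"api": "inch_along", "payload": {
  "segments": "0,0,0.04,0 | 0,0,0.04,0 | 0,0,0.04,0 | 0,0,0,0"
}}

```text
time_s: 7.05
position: [493.7, -424.7, 52.0]
tool_rot: [[-0.977, 0.214, -0.0], [0.214, 0.977, 0.0], [0.0, 0.0, -1.0]]
ft_force: [-0.2, 0.6, -3.3]
finger_gap: 54.8
finger_force: 65.1
```

Converted, 3 mm is 0.06, 2 mm is 0.04.

Emit:
{"api": "inch_along", "payload": {
  "segments": "0,0,0.06,0 | 0,0,0.06,0 | 0,0,0.06,0 | 0,0,0.04,0 | 0,0,0,0"
}}

```text
time_s: 7.55
position: [493.6, -424.7, 40.8]
tool_rot: [[-0.977, 0.214, -0.001], [0.214, 0.977, 0.0], [0.001, 0.0, -1.0]]
ft_force: [0.4, 0.6, -4.1]
finger_gap: 54.8
finger_force: 65.0
```

Emit:
{"api": "inch_along", "payload": {
  "segments": "0,0,0.03,0 | 0,0,0.03,0 | 0,0,0.03,0 | 0,0,0,0"
}}

```text
time_s: 7.95
position: [493.9, -424.7, 36.8]
tool_rot: [[-0.977, 0.214, 0.0], [0.214, 0.977, 0.0], [-0.0, 0.0, -1.0]]
ft_force: [0.8, 2.5, -3.1]
finger_gap: 55.1
finger_force: 65.0
```

Converted, 0.7 mm is 0.014.

Emit:
{"api": "inch_along", "payload": {
  "segments": "0,0,0.014,0 | 0,0,0.014,0 | 0,0,0,0"
}}

```text
time_s: 8.25
position: [493.9, -424.8, 36.7]
tool_rot: [[-0.977, 0.214, 0.001], [0.214, 0.977, -0.001], [-0.001, -0.0, -1.0]]
ft_force: [-2.2, 6.1, 9.8]
finger_gap: 54.9
finger_force: 66.5
```

Emit:
{"api": "inch_along", "payload": {
  "segments": "0,0,0.014,0 | 0,0,0,0 | 0,0,0,0"
}}

```text
time_s: 8.55
position: [493.9, -424.7, 36.7]
tool_rot: [[-0.977, 0.213, 0.001], [0.213, 0.977, -0.001], [-0.001, -0.001, -1.0]]
ft_force: [-4.8, 6.5, 14.8]
finger_gap: 55.3
finger_force: 67.2
```

Emit:
{"api": "inch_along", "payload": {
  "segments": "0,0,0,0 | 0,0,0,0 | 0,0,0,0 | 0,0,0,0",
  "finger_gap": 85
}}

```text
time_s: 8.95
position: [493.8, -425.1, 34.6]
tool_rot: [[-0.977, 0.214, -0.0], [0.214, 0.977, -0.0], [0.0, -0.0, -1.0]]
ft_force: [0.4, 0.3, -0.0]
finger_gap: 85.2
finger_force: 0.0
```

Emit:
{"api": "inch_along", "payload": {
  "segments": "0,0,-0.16,0 | 0,0,-0.24,0 | 0,0,-0.16,0 | 0,0,-0.07,0 | 0,0,0,0 | 0,0,0,0"
}}

```text
time_s: 9.55
position: [493.8, -424.8, 66.3]
tool_rot: [[-0.977, 0.214, -0.0], [0.214, 0.977, -0.0], [0.0, -0.0, -1.0]]
ft_force: [-0.7, -0.4, 0.2]
finger_gap: 84.9
finger_force: 0.0
```

Emit:
{"api": "inch_along", "payload": {
  "segments": "0,0,0,0 | 0,0,0,0 | 0,0,0,0 | 0,0,0,0 | 0,0,0,0 | 0,0,0,0 | 0,0,0,0 | 0,0,0,0",
  "finger_gap": 40
}}

```text
time_s: 10.35
position: [493.7, -424.6, 66.3]
tool_rot: [[-0.977, 0.214, -0.0], [0.214, 0.977, 0.0], [0.0, 0.0, -1.0]]
ft_force: [-1.3, 2.6, 4.5]
finger_gap: 52.6
finger_force: 62.5
```

```bash
python3 -c "
from rig import bot, cams, readout, workorder;o=readout.get_obs();print(o['joint_positions'],o['torque'])"
```

```text
[-4.06997613e+01  3.09649945e+01  1.35719819e+00  6.04068630e+01
  5.88366983e-03 -2.83673144e+01] [0.58496418 0.33865339 0.00293321]
```

Converted, -6 degrees / 120 = -0.05.

Emit:
{"api": "inch_along", "payload": {
  "segments": "0,0,0,-0.025 | 0,0,0,-0.0417 | 0,0,0,-0.05 | 0,0,0,-0.05 | 0,0,0,-0.0417 | 0,0,0,-0.0417 | 0,0,0,0"
}}

```text
time_s: 11.05
position: [494.3, -425.3, 67.2]
tool_rot: [[-0.952, -0.306, 0.001], [-0.306, 0.952, -0.001], [-0.001, -0.002, -1.0]]
ft_force: [-1.1, 2.7, 9.8]
finger_gap: 52.3
finger_force: 63.0
```

```bash
python3 -c "
from rig import bot, cams, readout, workorder;o=readout.get_obs();print(o['joint_positions'][5],o['torque'])"
```

```text
-58.5408412226009 [0.48013585 0.31904976 0.13763098]
```

Emit:
{"api": "inch_along", "payload": {
  "segments": "0,0,0,-0.0417 | 0,0,0,-0.05 | 0,0,0,-0.05 | 0,0,0,-0.0417 | 0,0,0,-0.0417 | 0,0,0,-0.0417 | 0,0,0,0"
}}

```text
time_s: 11.75
position: [494.5, -425.5, 67.6]
tool_rot: [[-0.645, -0.764, 0.002], [-0.764, 0.645, -0.002], [0.0, -0.003, -1.0]]
ft_force: [-1.7, 1.3, 12.3]
finger_gap: 52.5
finger_force: 63.3
```

```bash
python3 -c "
from rig import bot, cams, readout, workorder;o=readout.get_obs();print(o['joint_positions'][5],o['torque'])"
```

```text
-90.54107235951378 [0.35971734 0.42845355 0.10396396]
```

Converted, -0.3 mm is -0.006, -5 degrees / 120 = -0.0417.

Emit:
{"api": "inch_along", "payload": {
  "segments": "0,0,-0.006,-0.0417 | 0,0,-0.006,-0.0417 | 0,0,-0.006,-0.0333 | 0,0,0,-0.025 | 0,0,0,-0.0167 | 0,0,0,0 | 0,0,0,0"
}}

```text
time_s: 12.45
position: [494.7, -425.5, 68.4]
tool_rot: [[-0.364, -0.932, 0.002], [-0.932, 0.364, -0.002], [0.001, -0.003, -1.0]]
ft_force: [-0.7, 0.7, 9.9]
finger_gap: 52.5
finger_force: 63.1
```

```bash
python3 - <<'E'
from rig import bot, cams, readout, workorder
from h import *
o=readout.get_obs();print(o['joint_positions'][5],o['torque'])
s=cams.snapshot("scene");pickle.dump(s,open('pics/scene3.pkl','wb'))
cv2.imwrite('pics/c6.png',crop(s,262,212,72,54,10))
E
```

```text
-109.37401379050458 [0.43646069 0.2328751  0.11227765]
```

View pics/c6.png

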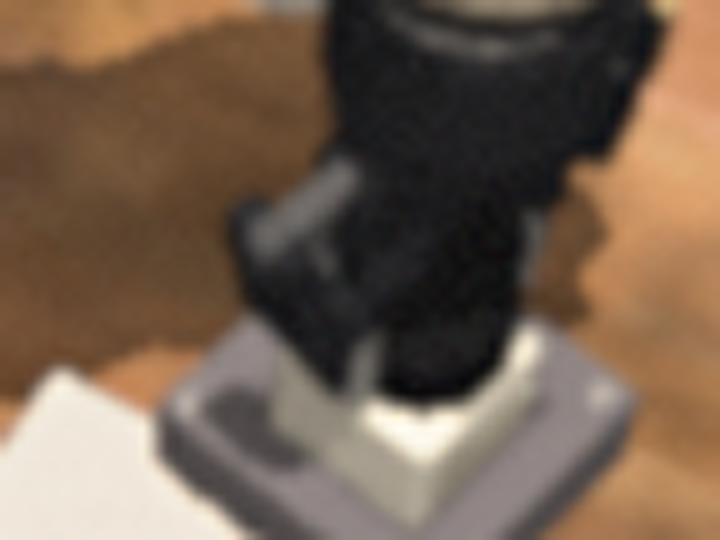

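The jar is still square in the holder, with its front corner at (420,520), and the hand has turned 81 degrees on the lid. I'll lift a little and check the force.

Converted, -1 mm is -0.02.

Emit:
{"api": "inch_along", "payload": {
  "segments": "0,0,-0.02,0 | 0,0,-0.02,0 | 0,0,-0.02,0 | 0,0,-0.02,0 | 0,0,0,0 | 0,0,0,0"
}}

```text
time_s: 13.1
position: [493.7, -424.8, 70.8]
tool_rot: [[-0.364, -0.931, -0.0], [-0.931, 0.364, 0.0], [-0.0, 0.001, -1.0]]
ft_force: [-0.0, 0.5, -0.3]
finger_gap: 52.2
finger_force: 62.6
```

Emit:
{"api": "inch_along", "payload": {
  "segments": "0,0,-0.04,0 | 0,0,-0.04,0 | 0,0,0,0 | 0,0,0,0"
}}

```text
time_s: 13.5
position: [493.9, -424.9, 75.3]
tool_rot: [[-0.364, -0.931, 0.0], [-0.931, 0.364, -0.0], [0.0, -0.0, -1.0]]
ft_force: [0.6, -0.2, -0.3]
finger_gap: 52.3
finger_force: 62.6
```

Converted, -6 mm is -0.12, -5 mm is -0.1.

Emit:
{"api": "inch_along", "payload": {
  "segments": "0,0,-0.08,0 | 0,0,-0.12,0 | 0,0,-0.12,0 | 0,0,-0.1,0 | 0,0,-0.07,0 | 0,0,0,0 | 0,0,0,0 | 0,0,0,0"
}}

```text
time_s: 14.3
position: [493.7, -424.7, 99.4]
tool_rot: [[-0.364, -0.931, -0.0], [-0.931, 0.364, 0.0], [-0.0, 0.0, -1.0]]
ft_force: [-0.6, -0.3, -0.6]
finger_gap: 52.3
finger_force: 62.6
```

```bash
python3 - <<'E'
from rig import bot, cams, readout, workorder
from h import *
s=cams.snapshot("scene");cv2.imwrite('pics/c7.png',crop(s,262,202,72,60,10))
X=[(495,-424.5,86),(495,-424.5,102)];print((proj(s,X)-[262,202])*10)
E
```

```text
[[411.18950735 396.76058469]
 [416.8288195  364.44699777]]
```

View pics/c7.png

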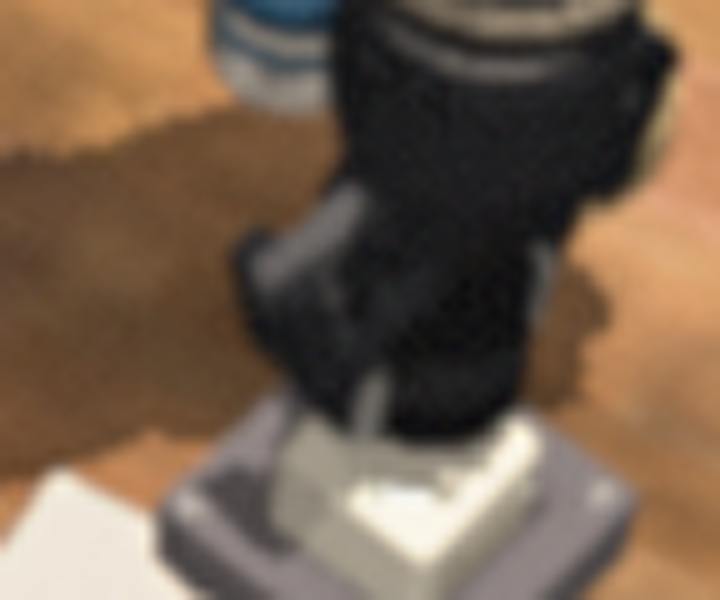

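The lid, with its lower edge at about (450,435), is in the gripper above the mouth. The neck shows below it and the jar is still seated square in the holder.

```bash
python3 -c "
from rig import bot, cams, readout, workorder;print(workorder.sign_off())"
```

```text
the job is handed in; nothing more can be done
None
```

I handed the job in at about 14 s with the jar seated at the bottom of the holder. The lid was turned about 81°, came off freely, and is held level roughly 15 mm above the mouth. The sign-off gave no verdict, and I didn't check the bystanders in a final picture.

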